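# Cover the slides, then vent the drying chamber to the mark

## Robot

A 6-joint arm with a two-finger parallel gripper is mounted at the origin on the work surface. World frame = base frame: x ahead of the robot, y to its left, z up, the work surface at z = 0. Lengths are in m, angles in degrees, forces in N, time in s.
With the tool pointing down it reaches from about 0.35 to 0.775 m from the base axis. Payload 7.3 kg.
Tool frame: the origin (TCP) lies at the very end of the fingers, on their centre line; the grasp point (between the pads) lies 19 mm behind it (tcp_to_grasp is the distance from the TCP to the grasp point, in m); y points along the fingers, x is the direction in which the jaws open and shut, and the axes are right-handed (so a half turn about y gives the same grasp; the last joint's range is limited). The gripper opens to 92 mm and grips with 3 to 60 N. Pads are 19 mm wide; open, the fingers measure 130 mm over their backs; the gripper's body (75 mm by 190 mm) begins 47 mm behind the grasp point.
Start: joints at [58.843, 19.595, 87.324, -0, 73.075, -8.365], TCP at [0.203, 0.484, 0.227] pointing down, gripper open.
Joint ranges: [-145.02, 145.02], [-44.19, 115.74], [2.07, 154.8], [-57.11, 237.11], [16.16, 152.29], [-177.93, 177.93]. Speed limits (degrees/s): [147.25, 147.25, 180, 180, 180, 180].

## Interface

Orientations are given as a 3x3 rotation matrix whose columns are the frame's x, y, z axes.
In Python, from rig import * gives the robot as it stands. The module is installed in compiled form; this text tells all that it offers.
- The arm moves only by the tool apply_moves, never from a script. Its argument "targets" is a list of rows, each an object with "dr": the turn, a rotation vector about the tool's x, y, z in rad, a list of three; "offset": the shift along the tool's x, y, z in mm, a list of three; "grip": the opening, from 0 (shut) to 1 (fully open). In form: [{"dr": [rx, ry, rz], "offset": [dx, dy, dz], "grip": grip}, ...]. A call has exactly 10 rows; each row is the pose to reach, as a shift and turn from the pose commanded when the call began, along the tool's axes at that moment; what a row does not reach only later rows make up. A row lasts 1/12 s, in which the tool goes at most 41.7 mm and 7.16 degrees, less where a joint would pass 70% of its speed; a pose out of reach is approached as far as the arm can. A call with a gripper value outside its range is refused whole. The fingers move at their own pace and stop on an object; the grip force is fixed at half the most. Time passes only in rows, so rows that repeat a pose let the fingers close, or fill a call up. It gives the time, the measured TCP pose, the force and the opening at its end, in the units of the state.
- state(): the state, without advancing time (a new reading comes with each control period).
- get_image(name): name is "scene" or "top" or "wrist"; returns a dict with "pixels" (400x640x3 uint8, blue, green, red), "z_map" (400x640 float32, m along the optical axis (not along the pixel's ray), 0 where there is no reading), "mtx" (3x3 intrinsics, pixels), "cam_to_world" (4x4, takes a point from camera to world coordinates). Camera axes: x right, y down, z forward; pixel columns grow to the right and rows downward; lengths in m; the calibration is good to about 2 mm. A picture is of the moment at which its call begins.
- hand_in(): hands the job in, once; it reports no verdict.
The state is a dict: "time": time; "q": joint angles; "joint_velocities": joint speeds; "joint_efforts": joint torques, N m; "ee_pos": TCP position; "eef_rot": TCP orientation; "ft_force": force on the tool from outside, world axes, zero at the start; "ft_torque": the same for the moment, N m; "gripper_width": finger opening in m.
Only numpy, scipy, OpenCV 4.12 (cv2) and the standard library are available. Lean on these libraries where they do the work, as an engineer would, in place of code of your own. Each camera call takes 0.05 s, during which the arm holds its last target.

## Task

The slide-drying chamber must be vented without its damp air reaching the finished slides: first slide the flat cover of the slide box fully home over its compartment, and only then lift the chamber's sprung lid by its handle until it stands at the same angle as the marker arm beside it. Finish while still holding the lid steady there with the gripper, because the spring shuts it when let go; do not shift the marker arm or disturb anything else on the table.

Things in the scene. Friction and masses are not known exactly. Their poses are not given: they have to be found in the camera images.
- chamber: slide-drying chamber, fixed: white open-topped case 190 (its x) x 170 (its y) x 74 mm high, on top a grey-framed clear-windowed sprung lid. Origin at the centre of its underside, z up; its front (display, lid's free edge) looks along its -x, roughly to the robot. Chamber and slide box may swap sides. A pillar on its +y side (outer face 106 mm off centre) bears the marker arm.
- lid (a joint): angle of the chamber's lid (rad): 0 shut (level), grows as the front edge rises, stop at 1.3. A hinge spring pulls it shut: 0.35 N m when shut, 0.5 N m more per rad; lid about 0.3 kg: some 4 N straight up at the handle to start it, up to about 10 N at the marker. It falls shut when let go.
- lid_hinge (a point): point on the lid's hinge axis, mid-width; the axis runs along the chamber's y at its far (+x) rim, 79 mm above the table, 95 mm from the chamber's centre. Axes as the chamber's.
- lid_bar (a point): middle of the lid's handle: round steel bar 12 mm thick along the chamber's y, 72 mm free between two posts, axis 40 mm above the lid's top face. Lid shut: 165 mm before the hinge axis (-x), 45 mm above it (124 mm above the table); swings with the lid. Axes turn with the lid: x to the hinge, z the lid's normal. Pinch it from above, fingers before and behind; it turns between the fingertips.
- marker (a joint): angle of the marker arm (rad), 0.3 to 0.75 above level, on the same hinge axis and counted the same way as lid: the lid is at the mark when both angles are equal. It stays where it was set and must not be shifted.
- marker_tip (a point): end of the marker arm: dark steel bar 10 mm high with a small end block, beside the lid on the chamber's +y side, 104 mm from mid-width; this point is 172 mm from the hinge axis. It slopes up from the hinge to the front and does not move with the lid; with the lid at the mark, the lid's side edge lies alongside it, equally steep. Axes turn with the arm (x to the hinge).
- slidebox: microscope-slide box, fixed: grey plastic, 110 (its x) x 230 (its y) x 50 mm high, an open compartment of slides standing on edge in its +y half, a closed deck in its -y half. Origin at the centre of its underside, z up.
- cover (a joint): how far the white flat cover of the slide box stands open (m): 0 when fully home against the end stop, over the compartment; it grows as the cover slides along the box's -y onto the deck, stop at 0.112. Friction about 1.5 N; it stays where it is left.
- cover_grip (a point): centre of the upright grip rib on the cover: 56 mm along the box's x, 12 mm thick along y, 59 mm above the table; the rib's top is at 74 mm, 29 mm above the cover's top face. Cover plate 96 x 108 x 5 mm, its top at 45 mm, between rails that rise to 50 mm. With the cover home this point is at x 0, y +57 mm of the box. Axes as the slide box's.
- dish_mid (a point): loose bystander, to be left alone: closed flat clear plastic culture dish, 82 mm across, 17 mm high, between the chamber and the slide box; this point is its centre, 8.5 mm above its underside.
- jar_mid (a point): loose bystander, to be left alone: amber screw-cap jar, 42 mm across, 60 mm high, between the chamber and the slide box; this point is its centre, 30 mm above its underside.
- carton_mid (a point): loose bystander, to be left alone: cardboard carton 70 x 100 x 50 mm high, beyond the chamber and slide box; this point is its centre, 25 mm above its underside.
- bottle_mid (a point): loose bystander, to be left alone: clear bottle with a screw cap, 86 mm across, 180 mm high, on the left side; this point is its centre, 90 mm above its underside.
- beaker_mid (a point): loose bystander, to be left alone: glass beaker, 84 mm across, 115 mm high, on the left side; this point is its centre, 57.5 mm above its underside.
- flask_mid (a point): loose bystander, to be left alone: conical glass flask, 80 mm across the foot, 130 mm high, on the right side; this point is its centre, 65 mm above its underside.

How it is judged (in metres and radians):
On the way, in this order (a step that is already met when the one before it is completed fails the run):
1. the slide box's cover is fully home while the chamber's lid is still shut (value of joint cover below 0.006 m and value of joint lid below 0.08 rad), for 0.2 s.
2. the lid is held by the gripper at the marker's angle (angle between the x axis of lid_bar and the x axis of marker_tip, either way round below 0.08 rad and contact force between lid and the fingers above 1 N), for 0.3 s.
At the end, for the whole second after the job is handed in: The slide cover is within 6 mm of fully home, and the lid stands still (under 0.1 rad/s) within 0.08 rad (4.6 degrees) of the marker arm's angle, held there by the gripper's fingers (contact over 1 N) (all of step 2 and value of joint cover below 0.006 m and velocity of joint lid between -0.1 and 0.1 rad/s); the arm keeps its last pose, push and grip.
It fails at once if the lid is lifted (over 0.12 rad) while the slides are uncovered (cover over 10 mm open) (value of joint lid above 0.12 rad and value of joint cover above 0.01 m).
It fails at once if the marker arm is shifted by more than 8 mm (distance of marker_tip from where it was at the start of the episode above 0.008 m).
It fails at once if a loose bystander is moved by more than 25 mm (distance of any of dish_mid, jar_mid, carton_mid, bottle_mid, beaker_mid, flask_mid from where it was at the start of the episode above 0.025 m).
It also fails if it takes over 51 s, if anything falls off the work surface, if the arm or the gripper's body presses on something with over 40 N, if the wrist force passes 120 N, or if a joint passes its speed limit or range.

## Working session

There is one attempt and no reset: what is moved stays moved. The work goes in short steps, Python scripts to look and compute and a tool call to move; the robot and the scene stay as the last step left them, time stands still between calls to the robot, and variables do not carry over. Pictures are saved under pics/ and viewed, and the job is handed in when it is done.

Besides the shell and the picture viewer there is one more tool, called after ">>>" by a JSON object that holds its "name" and its "arguments", one argument or row to a line. apply_moves: Moves the arm, as the interface text tells. Its arguments: {"type":"object","properties":{"targets":{"type":"array","items":{"type":"object","properties":{"dr":{"type":"array","items":{"type":"number"}},"offset":{"type":"array","items":{"type":"number"}},"grip":{"type":"number"}}}}},"required":["targets"]}

```bash
mkdir -p pics
python3 - <<'E'
from rig import *
import cv2,numpy as np
s=state(); print({k:np.round(v,3).tolist() for k,v in s.items()})
for n in ["scene","top"]:
    g=get_image(n); cv2.imwrite(f"pics/{n}0.png",g["pixels"]); np.savez(f"{n}0.npz",**g)
    print(n,g["mtx"].round(1).tolist(),g["cam_to_world"].round(3).tolist())
E
```

```text
{'time': 0.0, 'q': [58.843, 19.636, 87.379, -0.0, 73.075, -8.366], 'joint_velocities': [-0.089, -0.026, -0.046, -0.147, 0.013, -0.11], 'joint_efforts': [-0.001, -43.124, -24.422, 0.072, 0.056, -0.0], 'ee_pos': [0.203, 0.484, 0.226], 'eef_rot': [[0.387, -0.001, -0.922], [0.922, -0.001, 0.387], [-0.002, -1.0, 0.0]], 'ft_force': [0.494, -0.047, 0.571], 'ft_torque': [-0.011, -0.011, 0.043], 'gripper_width': 0.092}
scene [[401.8, 0.0, 319.7], [0.0, 401.8, 202.4], [0.0, 0.0, 1.0]] [[0.895, 0.344, -0.285, 0.948], [0.446, -0.664, 0.6, -0.757], [0.018, -0.664, -0.748, 1.084], [0.0, 0.0, 0.0, 1.0]]
top [[368.0, 0.0, 321.2], [0.0, 368.0, 199.6], [0.0, 0.0, 1.0]] [[-0.022, -0.999, 0.05, 0.478], [-1.0, 0.022, 0.005, -0.003], [-0.006, -0.05, -0.999, 1.452], [0.0, 0.0, 0.0, 1.0]]
```

View pics/scene0.png

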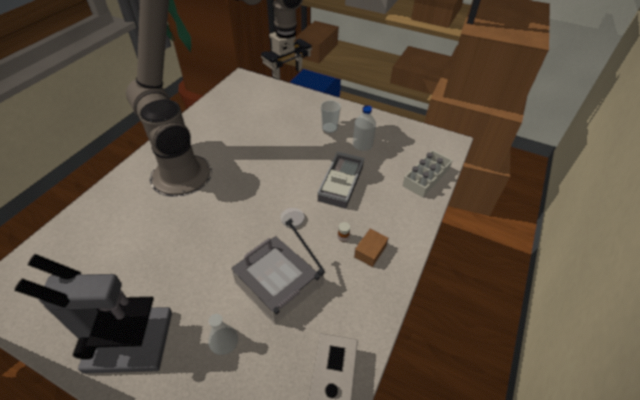

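View pics/top0.png

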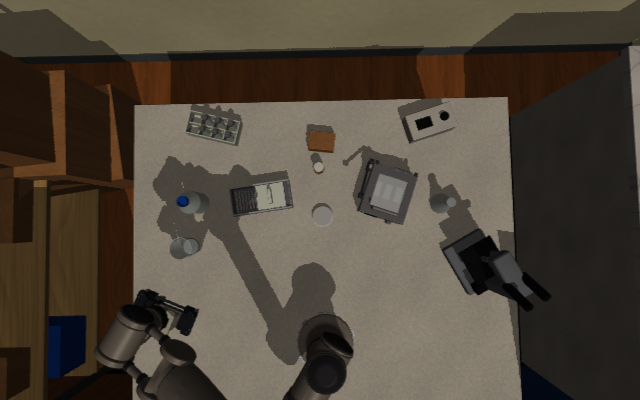

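The top view shows the slide box near (262,195) with its cover on the right (-y) deck and the slides exposed on the left. The chamber is near (387,190), with the marker arm on its left side at (362,185). The dish is at (321,214), the jar at (318,167) and the carton at (320,140). I'll zoom in on these.

```bash
cat > h.py <<'E'
import numpy as np,cv2
def load(f): 
    d=np.load(f); return {k:d[k] for k in d}
def cloud(g):
    h,w=g["z_map"].shape; K=g["mtx"]; u,v=np.meshgrid(np.arange(w),np.arange(h)); z=g["z_map"].astype(float)
    P=np.stack([(u-K[0,2])/K[0,0]*z,(v-K[1,2])/K[1,1]*z,z],-1); T=g["cam_to_world"]
    W=P@T[:3,:3].T+T[:3,3]; W[z==0]=np.nan; return W
def ray(g,u,v,h):
    K=g["mtx"];T=g["cam_to_world"]; d=T[:3,:3]@np.array([(u-K[0,2])/K[0,0],(v-K[1,2])/K[1,1],1]); o=T[:3,3]
    return o+d*(h-o[2])/d[2]
def proj(g,p):
    T=np.linalg.inv(g["cam_to_world"]); c=T[:3,:3]@np.array(p)+T[:3,3]; q=g["mtx"]@c; return q[:2]/q[2]
E
python3 - <<'E'
from h import *
t=load("top0.npz"); s=load("scene0.npz")
a=cv2.resize(t["pixels"][165:225,222:302],None,fx=9,fy=9,interpolation=cv2.INTER_CUBIC);cv2.imwrite("pics/box.png",a)
a=cv2.resize(t["pixels"][140:230,340:430],None,fx=6.6,fy=6.6,interpolation=cv2.INTER_CUBIC);cv2.imwrite("pics/ch.png",a)
a=cv2.resize(s["pixels"][190:330,220:400],None,fx=4.2,fy=4.2,interpolation=cv2.INTER_CUBIC);cv2.imwrite("pics/chs.png",a)
W=cloud(t)
Z=W[...,2]
np.set_printoptions(linewidth=250,precision=0,suppress=True)
print(np.nan_to_num(Z[172:220:2,226:300:2]*1000).astype(int))
print(np.nan_to_num(Z[144:226:3,340:426:3]*1000).astype(int))
E
```

```text
[[  3   3   0  -2   7   4  -2  -2  -8  -1   2   0   5  -2   1   4   0  -1   1   6   4   0   3  -5  -1  -3   1   2   2   0   4   4   0   6   0   1   0]
 [  0   3   4   4   2   1   3   3   4  -5   0  -3  11   1   0   0   1   3   0   2   1   1  -1   1   4  -1  -4  -2   0   6  -1   6   0  -3   4   0   6]
 [  0  -4  -2  -1   2  -1   5  -2   2   0   1   1  -3   8   2  -5   5  -1   0  -4  -5   0   2   0  -2   0  -2   3  -1   2   0   4   0  10  -4   0   0]
 [ -1   7   0  -9   3   4   3   0   0   5   4  -1   1  -2   1   0  -1 -10   0   4   0   1  -3   2   0   4   5  -4   0   3   1   0  -4   0   0   0  -2]
 [  3   0   0   2   3   0   1   1  -3   3   0   5  -2   1   1   4   0  -2   0  -2   6  -2   0  -7   4   5  50  47  50  49  46  51   0   6   5   0   0]
 [  0   0   0   1   0  -1  -3  -2  -1   3   7   2   1   2   1   5   0  -3   0  -2  48  48  46  46  48  39  49  46  47  41  42  50  -2   0   2   6   6]
 [ -3   6   0   0   0   3  -6   0   0   3  -3   1  -6  48  44  52  49  56  53  41  45  44  43  46  44  45  43  47  46  35  38  52   0   0   4   0   2]
 [ -3  -3   1   0   0  -1  52  51  44  50  
[... 5157 characters left out ...]
  2  -3   1  28  82  83  81  86  85  85 127 128 129 130  83  81  76  85  82  87  -3   1   1   0   0  -5]
 [  0   0   0  -1  -3   2  -1   7  39  58  86  83  85  80  78  89 125 132 128 130  87  83  84  -1   3  -7   0   2   0]
 [  1   6   3  -1  -1  -4  -3  -4  -1  10  -3  31  47  84  89  86  81  80  82  83  79  81   1  -2  -1  -2   5  -1   4]
 [  2  -1   0  -3   0   0  -1   3   0   0   0   1   0   0  -4  41  85  81  85  75  80  85   0   0   1   4  -2   7   1]
 [  0  -2   0  -2   5   0   0   0   0   0   5  -1   1   6  -1  45  56   2  31  82  85  89  -4  -2   6   5   2   1  -4]
 [  3  -2   2  -1   3   0  -1  -2   7   1   0  -1   3  -7   2  -6   1  -2   6   0   3  -1   0   3   4   4   6  -2   0]]
```

View pics/box.png

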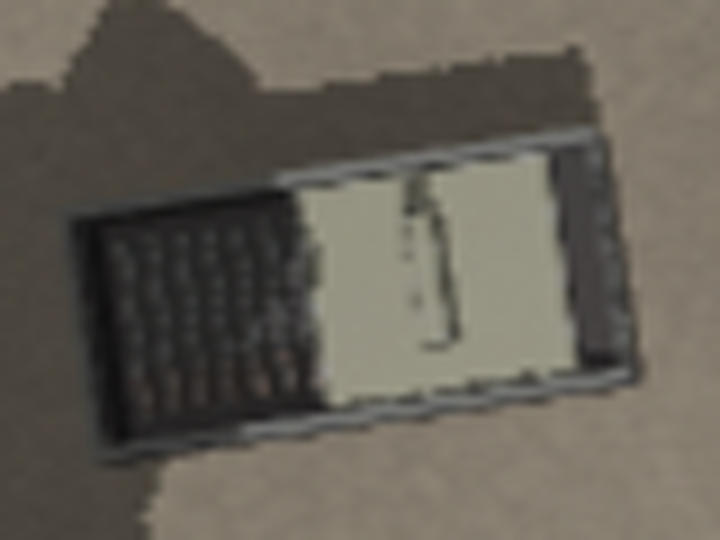

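View pics/ch.png

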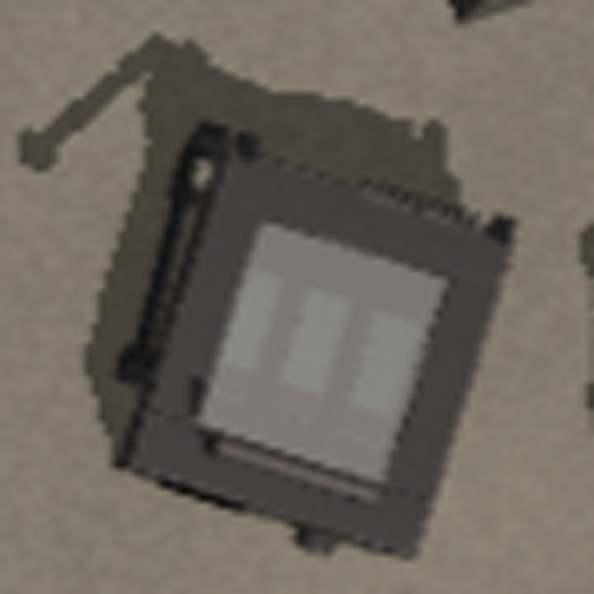

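View pics/chs.png

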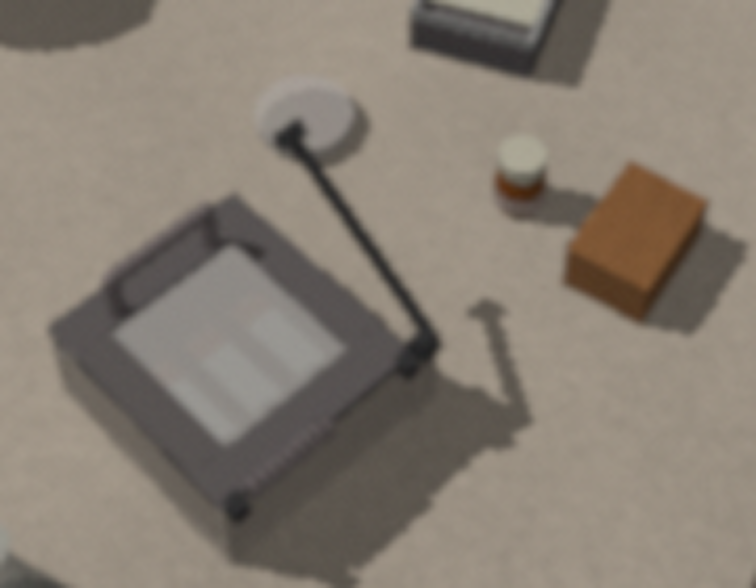

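Run:
```python
from h import *
np.set_printoptions(precision=4,suppress=True)
t=load("top0.npz"); s=load("scene0.npz")
for n,g in (("top",t),("scene",s)):
    W=cloud(g); Z=W[...,2]; X=W[...,0]; Y=W[...,1]
    box=(Z>.025)&(Z<.09)&(X>.38)&(X<.62)&(Y>.08)&(Y<.40)
    k,l,st,c=cv2.connectedComponentsWithStats(box.astype(np.uint8)); i=1+st[1:,4].argmax(); m=l==i
    P=W[m]
    r=cv2.minAreaRect((P[P[:,2]<.06][:,:2]*1000).astype(np.float32)); print(n,"box",r, cv2.boxPoints(r).tolist())
    R=P[P[:,2]>.062]; print(" rib",len(R),R.mean(0), cv2.minAreaRect((R[:,:2]*1000).astype(np.float32)), np.median(R[:,2]))
    ch=(Z>.03)&(Z<.25)&(X>.38)&(X<.70)&(Y>-.35)&(Y<-.03)
    k,l,st,c=cv2.connectedComponentsWithStats(ch.astype(np.uint8)); i=1+st[1:,4].argmax(); m=l==i
    P=W[m]; L=P[(P[:,2]>.076)&(P[:,2]<.092)]
    r=cv2.minAreaRect((L[:,:2]*1000).astype(np.float32)); print(" lid",r,cv2.boxPoints(r).tolist())
    H=W[ch&(Z>.098)]
    np.save(n+"H.npy",H)
    # split bar vs arm
    B=H[(H[:,2]>.115)&(H[:,2]<.14)]
    print(" hi pts",len(H))
    print(H[np.argsort(H[:,2])][::max(1,len(H)//50)])
```

```text
top box ((563.31982421875, 237.38241577148438), (110.71470642089844, 232.6288299560547), 7.333052635192871) [[493.5692138671875, 345.6798400878906], [523.26123046875, 114.95370483398438], [633.0704345703125, 129.08499145507812], [603.37841796875, 359.8111267089844]]
 rib 53 [0.5687 0.1974 0.0737] ((568.821533203125, 198.00494384765625), (54.03329849243164, 12.398038864135742), 7.388474941253662) 0.07385309201342705
 lid ((575.0599365234375, -239.27578735351562), (192.61065673828125, 200.3834686279297), 71.13196563720703) [[449.1077880859375, -298.0052795410156], [638.723876953125, -362.8072204589844], [701.0120849609375, -180.54629516601562], [511.39599609375, -115.74435424804688]]
 hi pts 188
[[ 0.6704 -0.1759  0.0992]
 [ 0.6625 -0.1752  0.1032]
 [ 0.6621 -0.1673  0.1071]
 [ 0.6654 -0.1746  0.1085]
 [ 0.6579 -0.1706  0.1099]
 [ 0.5109 -0.1804  0.1144]
 [ 0.6459 -0.1692  0.1181]
 [ 0.642  -0.1615  0.1209]
 [ 0.6383 -0.1613  0.1218]
 [ 0.4946 -0.2544  0.1238]
 [ 0.6307 -0.1608  0.1246]
 [ 0.4991 -0.2148  0.1248]
 [ 0.5061 -0.2221  0.1251]
 [ 0.6306 -0.1571  0.1253]
 [ 0.4876 -0.2466  
[... 2739 characters left out ...]
 0.5007 -0.2225  0.128 ]
 [ 0.4855 -0.2617  0.1282]
 [ 0.4959 -0.2413  0.1287]
 [ 0.5006 -0.2274  0.1291]
 [ 0.5074 -0.2002  0.1294]
 [ 0.629  -0.1619  0.1299]
 [ 0.6266 -0.1636  0.1304]
 [ 0.6196 -0.1564  0.1319]
 [ 0.6189 -0.1551  0.1347]
 [ 0.6132 -0.1567  0.138 ]
 [ 0.5989 -0.1543  0.1408]
 [ 0.6057 -0.1486  0.143 ]
 [ 0.5864 -0.1493  0.1464]
 [ 0.597  -0.1505  0.1496]
 [ 0.5925 -0.1481  0.1536]
 [ 0.5799 -0.149   0.1566]
 [ 0.5869 -0.1436  0.1592]
 [ 0.572  -0.1462  0.1628]
 [ 0.575  -0.1394  0.1663]
 [ 0.5736 -0.1426  0.1691]
 [ 0.5667 -0.1361  0.1717]
 [ 0.5633 -0.1415  0.1757]
 [ 0.5528 -0.1404  0.1777]
 [ 0.5594 -0.1343  0.1794]
 [ 0.5584 -0.1324  0.1812]
 [ 0.5566 -0.1349  0.1829]]
```

Run:
```python
from h import *
np.set_printoptions(precision=4,suppress=True)
yaw=np.radians(-18.95); x=np.array([np.cos(yaw),np.sin(yaw)]); y=np.array([-x[1],x[0]])
for n in("top","scene"):
    H=np.load(n+"H.npy"); a=H[:,:2]@x; b=H[:,:2]@y; z=H[:,2]
    bar=(a>.52)&(a<.58)&(b<-.0)&(z>.118)&(z<.136)&(b<.02)
    B=H[bar]; print(n,len(B),"bar",B.mean(0)); 
    r=cv2.minAreaRect((B[:,:2]*1000).astype(np.float32)); print(r)
    print("bar dir",cv2.fitLine(B[:,:2].astype(np.float32),cv2.DIST_HUBER,0,.01,.01).ravel(), "a,b med",np.median(a[bar]),np.median(b[bar]),b[bar].min(),b[bar].max())
    arm=(b>np.median(b[bar])+.085)
    A=np.c_[a,z][arm]; bb=b[arm]
    print("arm n",len(A),"b",np.median(bb),"a range",A[:,0].min(),A[:,0].max())
    q=A[(A[:,0]>A[:,0].min()+.025)&(A[:,1]<.172)]
    l=cv2.fitLine(q.astype(np.float32),cv2.DIST_HUBER,0,.01,.01).ravel(); print(len(q),l,"angle",np.arctan2(-l[1]*np.sign(l[0]),abs(l[0])))
    ha=np.median(a[bar])+.165
    m=np.median(np.arctan2(q[:,1]-.079-.004,ha-q[:,0])); print("angle from hinge",m,"hinge a",ha)
```

```text
top 85 bar [ 0.501  -0.2232  0.1286]
((500.6147766113281, -223.79354858398438), (93.50334930419922, 11.329390525817871), 70.5456771850586)
bar dir [ 0.3257  0.9455  0.501  -0.2232] a,b med 0.5462705912107754 -0.0470557142300219 -0.09582864716623005 -0.0023251954489096572
arm n 101 b 0.05395625682724211 a range 0.5596804782057654 0.6912329188521489
65 [ 0.8306 -0.5569  0.6312  0.1391] angle 0.5905956
angle from hinge 0.6127496260236259 hinge a 0.7112705912107754
scene 133 bar [ 0.5007 -0.2281  0.1262]
((500.1517639160156, -227.0313720703125), (94.23289489746094, 12.663610458374023), 69.01356506347656)
bar dir [ 0.3332  0.9429  0.4991 -0.2351] a,b med 0.5482499012824474 -0.053633748135332414 -0.09940859573167311 -0.005214675366690023
arm n 203 b 0.05036754616506456 a range 0.5593135210471403 0.6960421825743913
153 [ 0.8253 -0.5648  0.6466  0.1253] angle 0.6001455
angle from hinge 0.57221755459307 hinge a 0.7132499012824475
```

```bash
cat >> h.py <<'E'
def plan(s,p,yaw):
    """offset(mm), dr for TCP target p, jaw yaw deg, tool down"""
    R=np.array(s["eef_rot"]); y=np.radians(yaw); x=np.array([np.cos(y),np.sin(y),0]); d=np.array([0,0,-1.]); T=np.c_[x,d,np.cross(x,d)]
    return (R.T@(np.array(p)-s["ee_pos"])*1000).round(1).tolist(), cv2.Rodrigues(R.T@T)[0].ravel().round(3).tolist()
E
python3 - <<'E'
from rig import *
from h import *
t=load("top0.npz"); W=cloud(t)
for n,(u0,u1,v0,v1) in dict(bottle=(165,212,185,220),beaker=(160,205,230,265),dish=(305,340,200,230),jar=(308,330,155,178)).items():
    P=W[v0:v1,u0:u1].reshape(-1,3); P=P[P[:,2]>.012]; print(n,np.nanmedian(P,0),np.nanmin(P,0),np.nanmax(P,0))
print(ray(t,183,201,.18),ray(t,321,214,.017),ray(t,318,167,.06))
print(plan(state(),[.5685,.1975,.15],97.3))
g=get_image("wrist");cv2.imwrite("pics/w0.png",g["pixels"]);print(g["cam_to_world"].round(3))
E
```

```text
bottle [0.54510958 0.46762011 0.12356352] [0.50705565 0.44301385 0.01236749] [0.58807597 0.52543258 0.18796234]
beaker [0.37896897 0.53756891 0.079063  ] [0.32623425 0.4784872  0.01221335] [0.42102967 0.56147099 0.12039776]
dish [ 0.48582845 -0.00102993  0.0174757 ] [ 0.44702079 -0.0407553   0.01203265] [0.52551006 0.03750365 0.02616256]
jar [0.67113733 0.00989593 0.05850367] [ 0.65424149 -0.00976023  0.01278702] [0.6922912  0.02937757 0.06754769]
[0.54778765 0.4826767  0.18      ] [0.49419783 0.00591906 0.017     ] [0.67269886 0.01323062 0.06      ]
([-122.3, 76.2, -447.7], [-0.001, -0.525, -0.001])
[[ 0.386  0.892  0.235  0.141]
 [ 0.922 -0.373 -0.099  0.511]
 [-0.     0.255 -0.967  0.386]
 [ 0.     0.     0.     1.   ]]
```

View pics/w0.png

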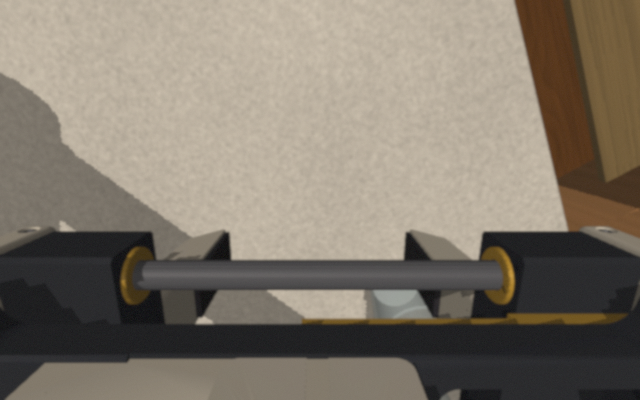

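>>> {"name": "apply_moves", "arguments": {
  "targets": [
    {"dr": [0, -0.1, 0], "offset": [-10, 8, -41], "grip": 1},
    {"dr": [0, -0.2, 0], "offset": [-20, 16, -80], "grip": 1},
    {"dr": [0, -0.3, 0], "offset": [-31, 24, -119], "grip": 1},
    {"dr": [0, -0.4, 0], "offset": [-42, 32, -158], "grip": 1},
    {"dr": [0, -0.5, 0], "offset": [-52, 40, -197], "grip": 1},
    {"dr": [0, -0.525, 0], "offset": [-63, 48, -236], "grip": 1},
    {"dr": [0, -0.525, 0], "offset": [-74, 56, -275], "grip": 1},
    {"dr": [0, -0.525, 0], "offset": [-84, 64, -314], "grip": 1},
    {"dr": [0, -0.525, 0], "offset": [-95, 72, -353], "grip": 1},
    {"dr": [0, -0.525, 0], "offset": [-106, 76, -390], "grip": 1}
  ]
}}

```text
time: 0.98
ee_pos: [0.5229, 0.2334, 0.1494]
eef_rot: [[-0.126, -0.002, -0.992], [0.992, -0.0, -0.126], [-0.0, -1.0, 0.002]]
ft_force: [0.1, 0.0, -1.0]
gripper_width: 0.0918
```

Run:
```python
from rig import *
from h import *
print(state()["time"],state()["ee_pos"],plan(state(),[.5685,.1975,.15],97.3))
```

```text
0.9833 [0.52285145 0.2333547  0.14943454] ([-41.3, -0.6, -40.7], [-0.002, -0.001, -0.0])
```

>>> {"name": "apply_moves", "arguments": {
  "targets": [
    {"dr": [0, 0, 0], "offset": [-20, 0, -20], "grip": 1},
    {"dr": [0, 0, 0], "offset": [-41, 0, -41], "grip": 1},
    {"dr": [0, 0, 0], "offset": [-41, 0, -41], "grip": 1},
    {"dr": [0, 0, 0], "offset": [-41, 0, -41], "grip": 1},
    {"dr": [0, 0, 0], "offset": [-41, 0, -41], "grip": 1},
    {"dr": [0, 0, 0], "offset": [-41, 0, -41], "grip": 1},
    {"dr": [0, 0, 0], "offset": [-41, 0, -41], "grip": 1},
    {"dr": [0, 0, 0], "offset": [-41, 0, -41], "grip": 1},
    {"dr": [0, 0, 0], "offset": [-41, 0, -41], "grip": 1},
    {"dr": [0, 0, 0], "offset": [-41, 0, -41], "grip": 1}
  ]
}}

```text
time: 1.82
ee_pos: [0.5674, 0.2002, 0.1509]
eef_rot: [[-0.128, 0.0, -0.992], [0.992, 0.0, -0.128], [0.0, -1.0, -0.0]]
ft_force: [0.5, -0.1, -0.4]
gripper_width: 0.0919
```

Run:
```python
from rig import *
from h import *
s=state();print(s["time"],s["ee_pos"],s["ft_force"],plan(s,[.5685,.1975,.054],97.3))
g=get_image("wrist");cv2.imwrite("pics/w1.png",g["pixels"]);print(g["cam_to_world"].round(3))
W=cloud(g); m=(W[...,2]>.063)&(W[...,2]<.078)&(abs(W[...,0]-.5685)<.05)&(abs(W[...,1]-.1975)<.04); P=W[m]; print(len(P),P.mean(0),cv2.minAreaRect((P[:,:2]*1000).astype(np.float32)))
```

```text
1.8167 [0.56744281 0.20022663 0.15093188] [ 0.53157748 -0.12376516 -0.36722609] ([-2.9, 96.9, -0.7], [0.0, 0.001, 0.0])
[[-0.129  0.959  0.254  0.501]
 [ 0.992  0.124  0.034  0.192]
 [ 0.001  0.256 -0.967  0.31 ]
 [ 0.     0.     0.     1.   ]]
1107 [0.56599839 0.20000635 0.07497391] ((567.5953369140625, 200.35716247558594), (55.257598876953125, 11.603272438049316), 7.225407123565674)
```

View pics/w1.png

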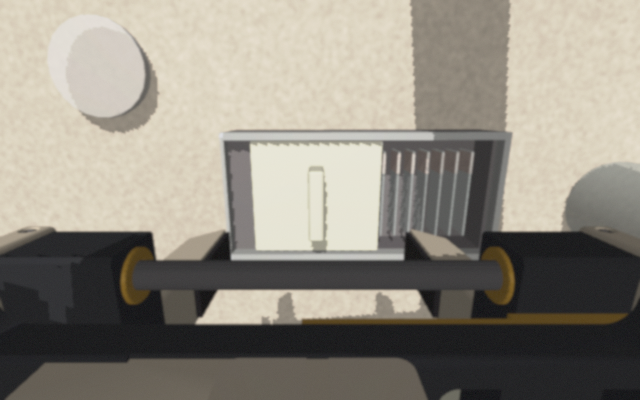

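The wrist view shows the upright rib at pixel (317,205), midway between the fingers. It measures (0.567, 0.200) and 55 x 12 mm, which matches the given size. I'll go straight down and grip.

>>> {"name": "apply_moves", "arguments": {
  "targets": [
    {"dr": [0, 0, 0], "offset": [0, 25, 0], "grip": 1},
    {"dr": [0, 0, 0], "offset": [0, 50, 0], "grip": 1},
    {"dr": [0, 0, 0], "offset": [0, 75, 0], "grip": 1},
    {"dr": [0, 0, 0], "offset": [0, 90, 0], "grip": 1},
    {"dr": [0, 0, 0], "offset": [0, 96, 0], "grip": 1},
    {"dr": [0, 0, 0], "offset": [0, 96, 0], "grip": 0.5},
    {"dr": [0, 0, 0], "offset": [0, 96, 0], "grip": 0},
    {"dr": [0, 0, 0], "offset": [0, 96, 0], "grip": 0},
    {"dr": [0, 0, 0], "offset": [0, 96, 0], "grip": 0},
    {"dr": [0, 0, 0], "offset": [0, 96, 0], "grip": 0}
  ]
}}

```text
time: 2.7
ee_pos: [0.5683, 0.1999, 0.0559]
eef_rot: [[-0.127, 0.002, -0.992], [0.992, 0.0, -0.127], [0.0, -1.0, -0.002]]
ft_force: [0.2, 0.0, -0.4]
gripper_width: 0.063
```

>>> {"name": "apply_moves", "arguments": {
  "targets": [
    {"dr": [0, 0, 0], "offset": [0, 0, 0], "grip": 0},
    {"dr": [0, 0, 0], "offset": [0, 0, 0], "grip": 0},
    {"dr": [0, 0, 0], "offset": [0, 0, 0], "grip": 0},
    {"dr": [0, 0, 0], "offset": [0, 0, 0], "grip": 0},
    {"dr": [0, 0, 0], "offset": [0, 0, 0], "grip": 0},
    {"dr": [0, 0, 0], "offset": [0, 0, 0], "grip": 0},
    {"dr": [0, 0, 0], "offset": [0, 0, 0], "grip": 0},
    {"dr": [0, 0, 0], "offset": [0, 0, 0], "grip": 0},
    {"dr": [0, 0, 0], "offset": [0, 0, 0], "grip": 0},
    {"dr": [0, 0, 0], "offset": [0, 0, 0], "grip": 0}
  ]
}}

```text
time: 3.53
ee_pos: [0.5677, 0.1997, 0.0547]
eef_rot: [[-0.127, -0.0, -0.992], [0.992, -0.0, -0.127], [-0.0, -1.0, 0.0]]
ft_force: [1.0, -0.7, 0.5]
gripper_width: 0.0117
```

Gripped at 11.7 mm. The remaining slide is about 95 mm.

>>> {"name": "apply_moves", "arguments": {
  "targets": [
    {"dr": [0, 0, 0], "offset": [10, 0, 0], "grip": 0},
    {"dr": [0, 0, 0], "offset": [20, 0, 0], "grip": 0},
    {"dr": [0, 0, 0], "offset": [30, 0, 0], "grip": 0},
    {"dr": [0, 0, 0], "offset": [40, 0, 0], "grip": 0},
    {"dr": [0, 0, 0], "offset": [50, 0, 0], "grip": 0},
    {"dr": [0, 0, 0], "offset": [60, 0, 0], "grip": 0},
    {"dr": [0, 0, 0], "offset": [70, 0, 0], "grip": 0},
    {"dr": [0, 0, 0], "offset": [80, 0, 0], "grip": 0},
    {"dr": [0, 0, 0], "offset": [87, 0, 0], "grip": 0},
    {"dr": [0, 0, 0], "offset": [90, 0, 0], "grip": 0}
  ]
}}

```text
time: 4.37
ee_pos: [0.5559, 0.2904, 0.0547]
eef_rot: [[-0.128, -0.0, -0.992], [0.992, 0.0, -0.128], [0.0, -1.0, 0.0]]
ft_force: [-2.0, -1.9, 1.5]
gripper_width: 0.0118
```

>>> {"name": "apply_moves", "arguments": {
  "targets": [
    {"dr": [0, 0, 0], "offset": [1, 0, 0], "grip": 0},
    {"dr": [0, 0, 0], "offset": [2, 0, 0], "grip": 0},
    {"dr": [0, 0, 0], "offset": [3, 0, 0], "grip": 0},
    {"dr": [0, 0, 0], "offset": [4, 0, 0], "grip": 0},
    {"dr": [0, 0, 0], "offset": [4, 0, 0], "grip": 0},
    {"dr": [0, 0, 0], "offset": [4, 0, 0], "grip": 0},
    {"dr": [0, 0, 0], "offset": [4, 0, 0], "grip": 0},
    {"dr": [0, 0, 0], "offset": [4, 0, 0], "grip": 0},
    {"dr": [0, 0, 0], "offset": [4, 0, 0], "grip": 0},
    {"dr": [0, 0, 0], "offset": [4, 0, 0], "grip": 0}
  ]
}}

```text
time: 5.2
ee_pos: [0.5556, 0.2929, 0.0547]
eef_rot: [[-0.127, -0.0, -0.992], [0.992, -0.0, -0.127], [-0.0, -1.0, 0.0]]
ft_force: [-2.4, -0.9, 1.2]
gripper_width: 0.0118
```

>>> {"name": "apply_moves", "arguments": {
  "targets": [
    {"dr": [0, 0, 0], "offset": [0.5, 0, 0], "grip": 0},
    {"dr": [0, 0, 0], "offset": [1, 0, 0], "grip": 0},
    {"dr": [0, 0, 0], "offset": [1.5, 0, 0], "grip": 0},
    {"dr": [0, 0, 0], "offset": [2, 0, 0], "grip": 0},
    {"dr": [0, 0, 0], "offset": [2.5, 0, 0], "grip": 0},
    {"dr": [0, 0, 0], "offset": [3, 0, 0], "grip": 0},
    {"dr": [0, 0, 0], "offset": [3, 0, 0], "grip": 0},
    {"dr": [0, 0, 0], "offset": [3, 0, 0], "grip": 0},
    {"dr": [0, 0, 0], "offset": [3, 0, 0], "grip": 0},
    {"dr": [0, 0, 0], "offset": [3, 0, 0], "grip": 0}
  ]
}}

```text
time: 6.03
ee_pos: [0.5555, 0.2939, 0.0547]
eef_rot: [[-0.127, -0.001, -0.992], [0.992, -0.003, -0.127], [-0.003, -1.0, 0.001]]
ft_force: [-3.2, -10.0, 2.3]
gripper_width: 0.0117
```

The cover met its stop at 10 N reaction, at (0.5555, 0.2939); I predicted (0.555, 0.2935). Next I release slightly and lift.

>>> {"name": "apply_moves", "arguments": {
  "targets": [
    {"dr": [0, 0, 0], "offset": [-1, 0, 0], "grip": 0},
    {"dr": [0, 0, 0], "offset": [-1, 0, 0], "grip": 0.35},
    {"dr": [0, 0, 0], "offset": [-1, 0, 0], "grip": 0.35},
    {"dr": [0, 0, 0], "offset": [-1, 0, 0], "grip": 0.35},
    {"dr": [0, 0, 0], "offset": [-1, 0, 0], "grip": 0.35},
    {"dr": [0, 0, 0], "offset": [-1, -15, 0], "grip": 0.35},
    {"dr": [0, 0, 0], "offset": [-1, -50, 0], "grip": 0.35},
    {"dr": [0, 0, 0], "offset": [-1, -90, 0], "grip": 0.35},
    {"dr": [0, 0, 0], "offset": [-1, -130, 0], "grip": 0.6},
    {"dr": [0, 0, 0], "offset": [-1, -165, 0], "grip": 0.6}
  ]
}}

```text
time: 6.87
ee_pos: [0.5558, 0.2954, 0.2226]
eef_rot: [[-0.127, 0.002, -0.992], [0.992, 0.001, -0.127], [0.001, -1.0, -0.002]]
ft_force: [0.5, -0.7, 0.6]
gripper_width: 0.0408
```

Run:
```python
from rig import *
from h import *
s=state();print(s["time"],s["ee_pos"],s["gripper_width"],plan(s,[.5013,-.2244,.22],-18.95))
for n in("wrist","top"):
    g=get_image(n);cv2.imwrite(f"pics/{n}2.png",g["pixels"])
    W=cloud(g); m=(W[...,2]>.063)&(W[...,2]<.078)&(abs(W[...,0]-.555)<.05)&(abs(W[...,1]-.294)<.03); P=W[m]; print(n,len(P),P.mean(0) if len(P) else 0)
```

```text
6.8667 [0.55583014 0.29540353 0.22260489] 0.04082915299087167 ([-508.7, 1.9, 120.2], [0.001, 2.029, 0.003])
wrist 677 [0.5544844  0.29448287 0.07500357]
top 13 [0.53493006 0.28855694 0.07256966]
```

View pics/wrist2.png

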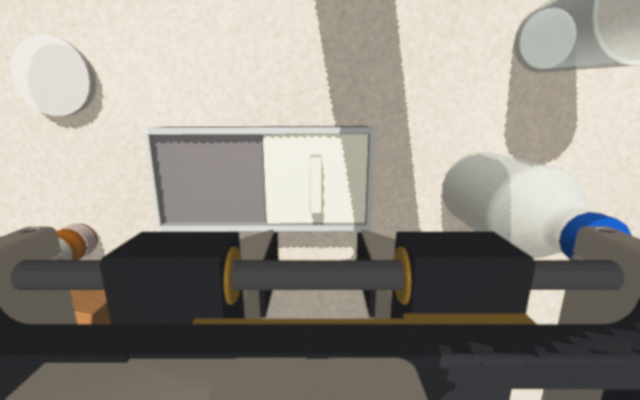

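The wrist view shows the cover flush to the right end at pixels (265-368, 135-225), with the rib at (316,185); it measures (0.5545, 0.2945), so the cover is home. Next I cross to the chamber at a safe height.

>>> {"name": "apply_moves", "arguments": {
  "targets": [
    {"dr": [0, 0.11, 0], "offset": [-28, -15, 7], "grip": 0.6},
    {"dr": [0, 0.22, 0], "offset": [-56, -30, 13], "grip": 0.6},
    {"dr": [0, 0.33, 0], "offset": [-84, -40, 20], "grip": 0.6},
    {"dr": [0, 0.44, 0], "offset": [-112, -40, 26], "grip": 0.6},
    {"dr": [0, 0.55, 0], "offset": [-140, -40, 33], "grip": 0.6},
    {"dr": [0, 0.66, 0], "offset": [-168, -40, 40], "grip": 0.6},
    {"dr": [0, 0.77, 0], "offset": [-196, -40, 46], "grip": 0.6},
    {"dr": [0, 0.88, 0], "offset": [-224, -40, 53], "grip": 0.6},
    {"dr": [0, 0.99, 0], "offset": [-252, -40, 60], "grip": 0.6},
    {"dr": [0, 1.1, 0], "offset": [-280, -40, 66], "grip": 0.6}
  ]
}}

```text
time: 7.8
ee_pos: [0.5252, 0.0077, 0.2593]
eef_rot: [[0.829, 0.0, -0.559], [0.559, 0.0, 0.829], [0.0, -1.0, 0.0]]
ft_force: [-0.5, 0.2, 0.3]
gripper_width: 0.0547
```

Run:
```python
from rig import *
from h import *
s=state();print(s["time"],s["ee_pos"],s["q"],plan(s,[.5013,-.2244,.26],-18.95))
```

```text
7.8 [0.52523194 0.00774241 0.25927048] [-7.52508836e+00  1.82676180e+01  8.40226211e+01  1.11108378e-02
  7.77059685e+01 -4.14953189e+01] ([-149.6, -0.8, -179.2], [-0.0, 0.924, 0.0])
```

>>> {"name": "apply_moves", "arguments": {
  "targets": [
    {"dr": [0, 0.11, 0], "offset": [-18, 0, -22], "grip": 0.6},
    {"dr": [0, 0.22, 0], "offset": [-36, 0, -44], "grip": 0.6},
    {"dr": [0, 0.33, 0], "offset": [-54, 0, -66], "grip": 0.6},
    {"dr": [0, 0.44, 0], "offset": [-72, 0, -88], "grip": 0.6},
    {"dr": [0, 0.55, 0], "offset": [-90, 0, -110], "grip": 0.6},
    {"dr": [0, 0.66, 0], "offset": [-108, 0, -132], "grip": 0.6},
    {"dr": [0, 0.77, 0], "offset": [-126, 0, -154], "grip": 0.6},
    {"dr": [0, 0.88, 0], "offset": [-144, 0, -176], "grip": 0.6},
    {"dr": [0, 0.924, 0], "offset": [-150, 0, -179], "grip": 0.6},
    {"dr": [0, 0.924, 0], "offset": [-150, 0, -179], "grip": 0.6}
  ]
}}

```text
time: 8.63
ee_pos: [0.5019, -0.2254, 0.2588]
eef_rot: [[0.946, -0.001, 0.325], [-0.325, 0.0, 0.946], [-0.001, -1.0, -0.0]]
ft_force: [0.4, 1.0, -0.8]
gripper_width: 0.0551
```

Run:
```python
from rig import *
from h import *
s=state();print(s["time"],s["ee_pos"],s["q"].round(1),plan(s,[.5013,-.2244,.16],-18.95))
g=get_image("wrist");cv2.imwrite("pics/w3.png",g["pixels"]);np.savez("w3.npz",**g)
W=cloud(g); m=(W[...,2]>.118)&(W[...,2]<.136)&(abs(W[...,0]-.50)<.06)&(abs(W[...,1]+.224)<.06); P=W[m]; print(len(P),P.mean(0),cv2.minAreaRect((P[:,:2]*1000).astype(np.float32)))
g=get_image("scene");cv2.imwrite("pics/s3.png",cv2.resize(g["pixels"][130:330,180:440],None,fx=3,fy=3))
```

```text
8.6333 [ 0.50185098 -0.225439    0.25879316] [-32.2  21.   80.1  -0.   79.  -13.2] ([-0.8, 98.8, 0.8], [0.0, 0.0, -0.001])
1225 [ 0.50299967 -0.22076609  0.1296412 ] ((502.10601806640625, -223.45680236816406), (94.92627716064453, 11.755409240722656), 71.46504974365234)
```

View pics/w3.png

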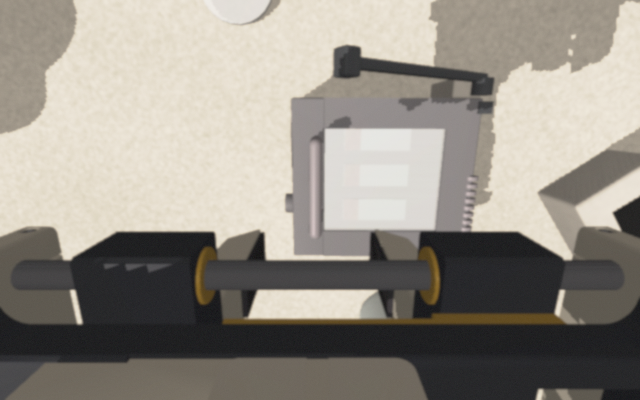

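View pics/s3.png

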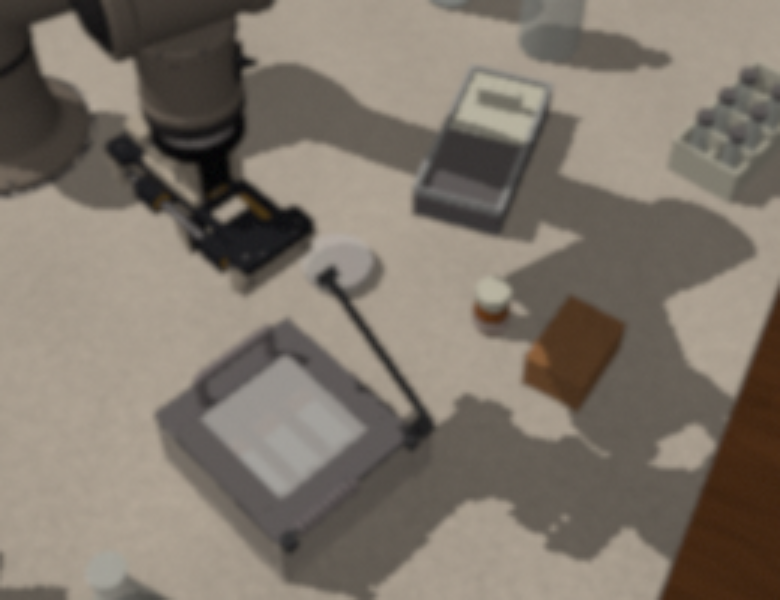

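The wrist view shows the bar at pixel (316,187) and the marker arm at (347,62)-(483,80), clear of the gripper. The bar centre is (0.502, -0.2235), aligned with the TCP. I'll refine the marker angle from this closer view.

Run:
```python
from h import *
g=load("w3.npz"); W=cloud(g)
yaw=np.radians(-18.7); x=np.array([np.cos(yaw),np.sin(yaw)]); y=np.array([-x[1],x[0]])
c=np.array([.5021,-.2235])
a=(W[...,:2]-c)@x-.165; b=(W[...,:2]-c)@y; z=W[...,2]
m=(b>.09)&(b<.12)&(z>.06)&(a<.02)&(a>-.2)&(z<.25)
A=np.c_[a[m],z[m],b[m]]; print(len(A),A.min(0),A.max(0))
q=A[(A[:,0]<-.04)&(A[:,0]>-.12)]; 
l=cv2.fitLine(q[:,:2].astype(np.float32),cv2.DIST_HUBER,0,.001,.001).ravel(); th=np.arctan(-l[1]/l[0]); print(len(q),"angle",th,"z at hinge a=0 (top face)",l[3]-l[1]/l[0]*l[2],"expect",.079+.005/np.cos(th),np.median(q[:,2]))
for f in("top0.npz","scene0.npz"):
    g0=load(f)
    for ang in(.56,.60,.64):
        T=c+.165*x-.172*np.cos(ang)*x+.104*y; print(f,ang,proj(g0,[*T,.079+.172*np.sin(ang)]).round(1))
```

```text
2893 [-0.15162636  0.06017497  0.0900671 ] [0.00931865 0.1872367  0.11320462]
986 angle 0.58697075 z at hinge a=0 (top face) 0.0867278 expect 0.08500513 0.10226440841726858
top0.npz 0.56 [359.6 195.6]
top0.npz 0.6 [360.1 194.5]
top0.npz 0.64 [360.6 193.3]
scene0.npz 0.56 [288.9 221.5]
scene0.npz 0.6 [289.7 221. ]
scene0.npz 0.64 [290.6 220.5]
```

>>> {"name": "apply_moves", "arguments": {
  "targets": [
    {"dr": [0, 0, 0], "offset": [0, 30, 0], "grip": 0.6},
    {"dr": [0, 0, 0], "offset": [0, 60, 0], "grip": 0.6},
    {"dr": [0, 0, 0], "offset": [0, 90, 0], "grip": 0.6},
    {"dr": [0, 0, 0], "offset": [0, 115, 0], "grip": 0.6},
    {"dr": [0, 0, 0], "offset": [0, 135, 0], "grip": 0.6},
    {"dr": [0, 0, 0], "offset": [0, 148, 0], "grip": 0.6},
    {"dr": [0, 0, 0], "offset": [0, 154, 0], "grip": 0.6},
    {"dr": [0, 0, 0], "offset": [0, 154, 0], "grip": 0.6},
    {"dr": [0, 0, 0], "offset": [0, 154, 0], "grip": 0.3},
    {"dr": [0, 0, 0], "offset": [0, 154, 0], "grip": 0}
  ]
}}

```text
time: 9.57
ee_pos: [0.5032, -0.2234, 0.1069]
eef_rot: [[0.948, 0.002, 0.319], [-0.319, -0.001, 0.948], [0.002, -1.0, -0.0]]
ft_force: [-1.0, -0.2, 0.2]
gripper_width: 0.0457
```

>>> {"name": "apply_moves", "arguments": {
  "targets": [
    {"dr": [0, 0, 0], "offset": [0, 0, 0], "grip": 0},
    {"dr": [0, 0, 0], "offset": [0, 0, 0], "grip": 0},
    {"dr": [0, 0, 0], "offset": [0, 0, 0], "grip": 0},
    {"dr": [0, 0, 0], "offset": [0, 0, 0], "grip": 0},
    {"dr": [0, 0, 0], "offset": [0, 0, 0], "grip": 0},
    {"dr": [0, 0, 0], "offset": [0, 0, 0], "grip": 0},
    {"dr": [0, 0, 0], "offset": [0, 0, 0], "grip": 0},
    {"dr": [0, 0, 0], "offset": [0, 0, 0], "grip": 0},
    {"dr": [0, 0, 0], "offset": [0, 0, 0], "grip": 0},
    {"dr": [0, 0, 0], "offset": [0, 0, 0], "grip": 0}
  ]
}}

```text
time: 10.4
ee_pos: [0.5007, -0.223, 0.1056]
eef_rot: [[0.947, -0.004, 0.32], [-0.32, 0.002, 0.947], [-0.004, -1.0, 0.0]]
ft_force: [-5.8, 1.5, 4.9]
gripper_width: 0.0112
```

Gripped. The marker angle estimates are 0.587, 0.59 and 0.60, so I'll use about 0.59. I'll lift along the arc in two stages.

>>> {"name": "apply_moves", "arguments": {
  "targets": [
    {"dr": [0, 0, 0], "offset": [1.2, -4, 0], "grip": 0},
    {"dr": [0, 0, 0], "offset": [2.5, -8, 0], "grip": 0},
    {"dr": [0, 0, 0], "offset": [5.3, -16, 0], "grip": 0},
    {"dr": [0, 0, 0], "offset": [8.6, -24, 0], "grip": 0},
    {"dr": [0, 0, 0], "offset": [12.2, -32, 0], "grip": 0},
    {"dr": [0, 0, 0], "offset": [16.3, -39.4, 0], "grip": 0},
    {"dr": [0, 0, 0], "offset": [20.7, -46.7, 0], "grip": 0},
    {"dr": [0, 0, 0], "offset": [20.7, -46.7, 0], "grip": 0},
    {"dr": [0, 0, 0], "offset": [20.7, -46.7, 0], "grip": 0},
    {"dr": [0, 0, 0], "offset": [20.7, -46.7, 0], "grip": 0}
  ]
}}

```text
time: 11.23
ee_pos: [0.5185, -0.2291, 0.1515]
eef_rot: [[0.947, -0.008, 0.32], [-0.32, 0.003, 0.947], [-0.009, -1.0, 0.0]]
ft_force: [-12.8, 1.9, 2.0]
gripper_width: 0.0111
```

>>> {"name": "apply_moves", "arguments": {
  "targets": [
    {"dr": [0, 0, 0], "offset": [4.5, -7, 0], "grip": 0},
    {"dr": [0, 0, 0], "offset": [9.5, -14, 0], "grip": 0},
    {"dr": [0, 0, 0], "offset": [15, -20.6, 0], "grip": 0},
    {"dr": [0, 0, 0], "offset": [20.5, -27, 0], "grip": 0},
    {"dr": [0, 0, 0], "offset": [25.5, -32, 0], "grip": 0},
    {"dr": [0, 0, 0], "offset": [31, -37.5, 0], "grip": 0},
    {"dr": [0, 0, 0], "offset": [31, -37.5, 0], "grip": 0},
    {"dr": [0, 0, 0], "offset": [31, -37.5, 0], "grip": 0},
    {"dr": [0, 0, 0], "offset": [31, -37.5, 0], "grip": 0},
    {"dr": [0, 0, 0], "offset": [31, -37.5, 0], "grip": 0}
  ]
}}

```text
time: 12.07
ee_pos: [0.5475, -0.2392, 0.1902]
eef_rot: [[0.947, -0.009, 0.32], [-0.32, 0.003, 0.947], [-0.009, -1.0, -0.0]]
ft_force: [-15.7, 3.2, 10.1]
gripper_width: 0.0111
```

Run:
```python
from rig import *
from h import *
s=state();print(s["time"],s["ee_pos"],s["ft_force"],s["joint_velocities"].round(2))
yaw=np.radians(-18.7); x=np.array([np.cos(yaw),np.sin(yaw)]); y=np.array([-x[1],x[0]]); c=np.array([.5021,-.2235])
gp=np.array(s["ee_pos"])-.019*np.array(s["eef_rot"])[:,1]
print("theta kin",np.arctan2(gp[2]-.079,.165-(gp[:2]-c)@x)-.2662,"R",np.hypot(gp[2]-.079,.165-(gp[:2]-c)@x))
for n in("wrist","scene","top"):
    g=get_image(n); np.savez(n+"4.npz",**g); p=g["pixels"]
    if n=="scene": p=cv2.resize(p[190:330,220:400],None,fx=4.2,fy=4.2)
    cv2.imwrite(f"pics/{n}4.png",p)
    W=cloud(g); a=(W[...,:2]-c)@x-.165; b=(W[...,:2]-c)@y; z=W[...,2]
    for nm,lo,hi,a0,a1 in(("arm",.09,.12,-.12,-.04),("lid+",.06,.088,-.17,-.02),("lid-",-.088,-.06,-.17,-.02)):
        m=(b>lo)&(b<hi)&(a<a1)&(a>a0)&(z>.09)&(z<.22); q=np.c_[a[m],z[m]].astype(np.float32)
        if len(q)<15: print(n,nm,len(q)); continue
        l=cv2.fitLine(q,cv2.DIST_HUBER,0,.001,.001).ravel(); print(n,nm,len(q),"ang",np.arctan(-l[1]/l[0]),"z0",l[3]-l[1]/l[0]*l[2])
```

```text
12.0667 [ 0.54750825 -0.23920587  0.19022008] [-15.69492512   3.19451917  10.06380521] [-0.07  0.09 -0.03  0.04 -0.   -0.08]
theta kin 0.5735511566043122 R 0.1749137895581529
wrist arm 2040 ang 0.58526665 z0 0.086851425
wrist lid+ 9194 ang 0.5615427 z0 0.08655687
wrist lid- 37 ang 0.62225884 z0 0.07641152
scene arm 89 ang 0.62187177 z0 0.078105256
scene lid+ 216 ang 0.5633889 z0 0.082358755
scene lid- 639 ang 0.56495726 z0 0.08129461
top arm 49 ang 0.5946959 z0 0.083883956
top lid+ 246 ang 0.55921155 z0 0.085594736
top lid- 51 ang 0.48750457 z0 0.09872939
```

View pics/wrist4.png

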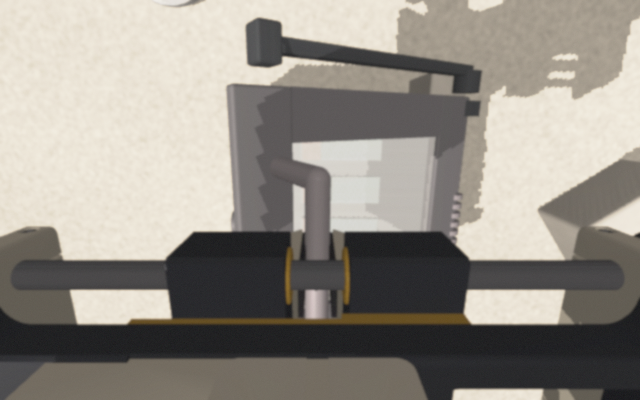

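View pics/scene4.png

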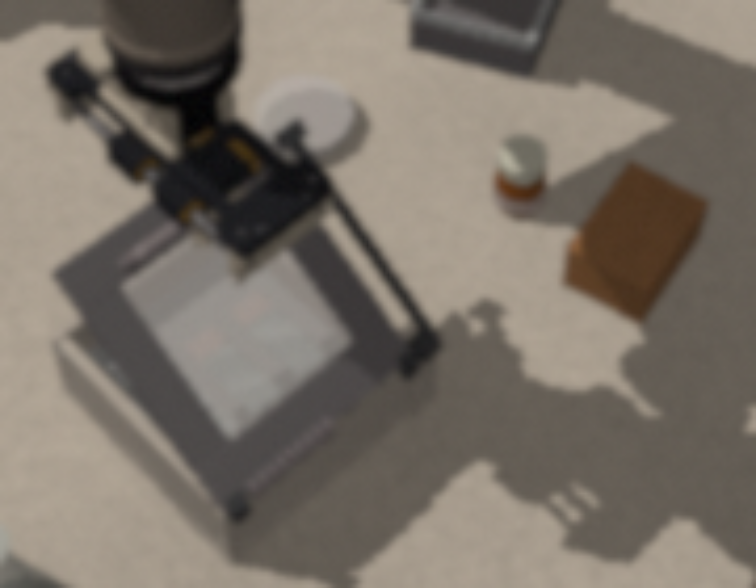

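Both views show the lid raised and held. The lid reads about 0.562 and the marker 0.585-0.60, so I nudge it up by about 0.027 rad.

>>> {"name": "apply_moves", "arguments": {
  "targets": [
    {"dr": [0, 0, 0], "offset": [1, -1, 0], "grip": 0},
    {"dr": [0, 0, 0], "offset": [2, -2, 0], "grip": 0},
    {"dr": [0, 0, 0], "offset": [3.2, -3.2, 0], "grip": 0},
    {"dr": [0, 0, 0], "offset": [3.2, -3.2, 0], "grip": 0},
    {"dr": [0, 0, 0], "offset": [3.2, -3.2, 0], "grip": 0},
    {"dr": [0, 0, 0], "offset": [3.2, -3.2, 0], "grip": 0},
    {"dr": [0, 0, 0], "offset": [3.2, -3.2, 0], "grip": 0},
    {"dr": [0, 0, 0], "offset": [3.2, -3.2, 0], "grip": 0},
    {"dr": [0, 0, 0], "offset": [3.2, -3.2, 0], "grip": 0},
    {"dr": [0, 0, 0], "offset": [3.2, -3.2, 0], "grip": 0}
  ]
}}

```text
time: 13.05
ee_pos: [0.5508, -0.2403, 0.1934]
eef_rot: [[0.947, -0.008, 0.32], [-0.32, 0.002, 0.947], [-0.008, -1.0, -0.0]]
ft_force: [-15.4, 3.1, 8.3]
gripper_width: 0.0107
```

>>> {"name": "apply_moves", "arguments": {
  "targets": [
    {"dr": [0, 0, 0], "offset": [0, 0, 0], "grip": 0},
    {"dr": [0, 0, 0], "offset": [0, 0, 0], "grip": 0},
    {"dr": [0, 0, 0], "offset": [0, 0, 0], "grip": 0},
    {"dr": [0, 0, 0], "offset": [0, 0, 0], "grip": 0},
    {"dr": [0, 0, 0], "offset": [0, 0, 0], "grip": 0},
    {"dr": [0, 0, 0], "offset": [0, 0, 0], "grip": 0},
    {"dr": [0, 0, 0], "offset": [0, 0, 0], "grip": 0},
    {"dr": [0, 0, 0], "offset": [0, 0, 0], "grip": 0},
    {"dr": [0, 0, 0], "offset": [0, 0, 0], "grip": 0},
    {"dr": [0, 0, 0], "offset": [0, 0, 0], "grip": 0}
  ]
}}

```text
time: 13.88
ee_pos: [0.5507, -0.2403, 0.1934]
eef_rot: [[0.947, -0.008, 0.32], [-0.32, 0.002, 0.947], [-0.009, -1.0, -0.0]]
ft_force: [-15.9, 3.9, 9.6]
gripper_width: 0.011
```

Run:
```python
from rig import *
from h import *
yaw=np.radians(-18.7); x=np.array([np.cos(yaw),np.sin(yaw)]); y=np.array([-x[1],x[0]]); c=np.array([.5021,-.2235])
for k in range(2):
  s=state();print(s["time"],s["ee_pos"],s["ft_force"],s["gripper_width"])
  for n in("wrist","scene","top"):
    g=get_image(n); W=cloud(g); a=(W[...,:2]-c)@x-.165; b=(W[...,:2]-c)@y; z=W[...,2]
    cv2.imwrite(f"pics/{n}5.png",g["pixels"])
    for nm,lo,hi,a0,a1 in(("arm",.09,.12,-.12,-.04),("lid+",.06,.088,-.16,-.02),("lid-",-.088,-.06,-.16,-.02)):
        m=(b>lo)&(b<hi)&(a<a1)&(a>a0)&(z>.09)&(z<.22); q=np.c_[a[m],z[m]].astype(np.float32)
        if len(q)<100 and nm!="arm": continue
        l=cv2.fitLine(q,cv2.DIST_HUBER,0,.001,.001).ravel(); print(n,nm,len(q),"ang",np.arctan(-l[1]/l[0]))
    if n=="top":
        r=(z>.065)&(z<.08)&(abs(W[...,0]-.555)<.045)&(abs(W[...,1]-.294)<.04); P=W[r]; print("rib",len(P),P.mean(0) if len(P) else 0)
        for nm,p in dict(jar=(318,167),dish=(321,214),carton=(320,141)).items(): print(nm,W[p[1]-3:p[1]+4,p[0]-3:p[0]+4].reshape(-1,3).mean(0).round(3), cloud(load("top0.npz"))[p[1]-3:p[1]+4,p[0]-3:p[0]+4].reshape(-1,3).mean(0).round(3))
```

```text
13.8833 [ 0.55074312 -0.24029374  0.19341963] [-15.90644712   3.85362281   9.60383015] 0.010986258001689607
wrist arm 1995 ang 0.59132177
wrist lid+ 9036 ang 0.5882156
scene arm 84 ang 0.5848636
scene lid+ 210 ang 0.58400416
scene lid- 651 ang 0.5913768
top arm 49 ang 0.5978942
top lid+ 231 ang 0.5874229
rib 54 [0.55632851 0.29211201 0.07307873]
jar [0.673 0.013 0.06 ] [0.673 0.013 0.06 ]
dish [0.494 0.006 0.017] [0.494 0.006 0.018]
carton [0.774 0.004 0.05 ] [0.774 0.004 0.051]
14.0333 [ 0.55073848 -0.24031338  0.19343691] [-15.77774163   2.76944365   8.30995642] 0.011179052197914128
wrist arm 2001 ang 0.58624965
wrist lid+ 9041 ang 0.5878199
scene arm 85 ang 0.6180708
scene lid+ 208 ang 0.6044886
scene lid- 651 ang 0.5862357
top arm 49 ang 0.5913406
top lid+ 232 ang 0.5813759
rib 53 [0.55661572 0.29195161 0.07300049]
jar [0.673 0.013 0.06 ] [0.673 0.013 0.06 ]
dish [0.494 0.006 0.017] [0.494 0.006 0.018]
carton [0.774 0.004 0.051] [0.774 0.004 0.051]
```

View pics/top5.png

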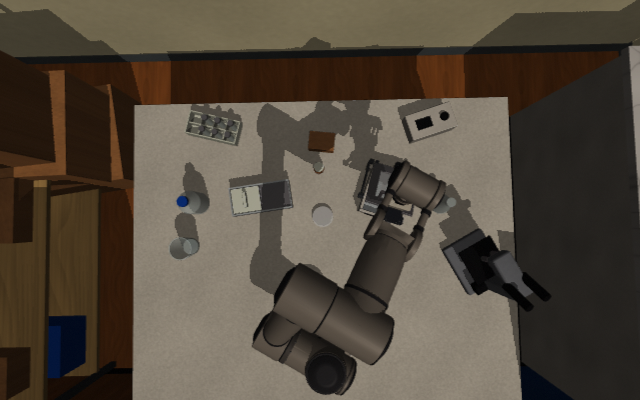

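The top view shows the cover home on the box's left half at (246,198) and the bystanders where they were. Lid and marker agree to within about 0.015 rad in each view, and the lid stands still. I'm handing in.

```bash
python3 -c "
from rig import *
print(hand_in()); print(state()['time'],state()['ee_pos'],state()['gripper_width'])"
```

```text
the job is handed in; nothing more can be done
None
the job is handed in; nothing more can be done
```

I closed the slide box cover fully first, then lifted the chamber lid to the marker's angle. I handed in at about 14 s with the gripper still holding the lid; `hand_in()` gave no verdict.

- **Cover:** I gripped the rib and slid it home until it met the end stop, at about 10 N reaction. The rib then measured about (0.5545, 0.2945) against a predicted home position of (0.555, 0.2935). The top camera read it about 2 mm short, the same offset that camera showed before the move.
- **Lid:** I lifted the handle along its arc and corrected it once, from about 0.56 rad. The last checks put the lid at 0.58–0.60 rad and the marker at 0.585–0.60 rad, with one noisy scene-camera reading of 0.618. Within each view the two agreed to about 0.015 rad, well inside the 0.08 allowed.
- **Hold:** Two checks 0.15 s apart showed the tool still, with the fingers closed on the bar at about 11 mm. There was an extra sideways force of about 16 N at the wrist, probably a few millimetres of error in my lifting arc.
- **Surroundings:** The dish, jar and carton measured unmoved. The marker's angle read the same before and after the lift. I did not re-measure the bottle, beaker or flask, but they look unmoved in the last top picture.

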